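# Lay a steel tube in the V-blocks of the tacking fixture, by way of the rest

## Robot

A 6-joint arm with a two-finger parallel gripper is mounted at the origin on the work surface. World frame = base frame: x ahead of the robot, y to its left, z up, the work surface at z = 0. Lengths are in m, angles in degrees, forces in N, time in s.
With the tool pointing down it reaches from about 0.4 to 0.825 m from the base axis. Payload 7 kg.
Tool frame: the origin (TCP) lies on the centre line of the jaws, within the pads' length; the fingertips stand 11 mm ahead of it and the grasp point (between the pads) lies 8 mm behind it; z points along the fingers, y is the line along which they close (so a half turn about z gives the same grasp; the last joint's range is limited). The gripper opens to 88 mm and grips with 3 to 60 N. Pads are 19 mm wide; open, the fingers measure 130 mm over their backs; the gripper's body (78 mm by 193 mm) begins 47 mm behind the grasp point.
Start: joints at [-56.946, 20.546, 0.682, 0, -70.136, -16.507], TCP at [0.192, -0.647, 0.238] pointing down, gripper open.
Joint ranges: [-176.03, 176.03], [-82.01, 121.73], [-58.28, 71.71], [-173.87, 95.51], [-174.79, -0.11], [-173.66, 173.66]. Speed limits (degrees/s): [136.94, 136.94, 172.46, 180, 180, 180].

## Interface

Orientations are given as [roll, pitch, yaw] about the fixed x, y, z axes, in that order (R = Rz(yaw) Ry(pitch) Rx(roll)).
In Python, from plant import r, capture, camera_model, job gives the robot as it stands.
- The arm moves only by the tool drive_tool, never from a script. Its argument "increments" is a list that holds one entry, the list of rows, each a list of 5 numbers: the gripper's target within -1 to 1 (fully open at 1, half-way at 0, shut at -1), then the shift along the tool's x, y, z scaled (see below), then the turn about the tool's z scaled (see below). In form: [[[gripper, tx, ty, tz, roll], ...]]. A call has 1 to 5 rows; each row is the pose to reach, as a shift and turn from the pose commanded when the call began, along the tool's axes at that moment, turning the shorter way round; what a row does not reach only later rows make up. The controller multiplies each number of a shift by 120 mm and each number of a turn by 360 degrees. A row lasts 1/8 s, in which the tool goes at most 62.5 mm and 10.7 degrees, less where a joint would pass 70% of its speed; a pose out of reach is approached as far as the arm can. A call with a number of a shift or a turn outside -1 to 1 is refused whole. A call with a gripper value outside its range is refused whole. The fingers move at their own pace and stop on an object; "squeeze" is the grip in N (left out, the last holds). Time passes only in rows, so rows that repeat a pose let the fingers close. It gives the time, the measured TCP pose, the force, the opening and the grip force at its end, in the units of the state.
- r.get_state(): the state, without advancing time (a new reading comes with each control period).
- capture(name): name is "side" or "top"; returns the picture (384x512x3 uint8, red, green, blue); there is no depth.
- camera_model(name): a dict with "camera_matrix" (3x3 intrinsics, pixels), "k1" (the pictures are not rectified: a ray, as slopes to the right and down, at radius r is drawn at 1 + k1 r^2 times it, then the intrinsics apply), "rvec" (rotation vector, rad) and "tvec" (3), from world to camera coordinates, as OpenCV has them. Camera axes: x right, y down, z forward; pixel columns grow to the right and rows downward; lengths in m; the calibration is good to about 2 mm. A picture is of the moment at which its call begins. camera_model takes no time and is no camera call.
- job.close_job(): hands the job in; it is judged then, once.
The state is a dict: "time_s": time; "joints": joint angles; "qd": joint speeds; "joint_torque": joint torques, N m; "tcp_pos": TCP position; "eef_rot": TCP orientation; "contact_force": force on the tool from outside, world axes, zero at the start; "moment": the same for the moment, N m; "gripper_width": finger opening in m; "gripper_force": force on a finger pad.
Only numpy, scipy, OpenCV 4.12 (cv2) and the standard library are available. Lean on these libraries where they do the work, as an engineer would, in place of code of your own. Each camera call takes 0.05 s, during which the arm holds its last target. There are 200 camera calls.

## Task

The steel tube on the yellow stock saddle has to go into the aluminium V-blocks of the tacking fixture. Only its ends can be gripped in the saddle and only its middle will clear the fixture, so first lay it centred across both notches of the blue two-post rest and let go, then take it again and lay it in the fixture, between the red end stops and cradled in both grooves, and leave it there. Lower the tube into place each time rather than dropping it, and do not shift the other things on the bench.

Things in the scene. Friction and masses are not known exactly. Their poses are not given: they have to be found in the camera images.
- tube: plain thin-walled steel tube, 190 mm long, 38 mm outside diameter, 0.15 to 0.3 kg, with a 12 mm white band around its middle and dark bores; stiff enough to grip firmly. Origin at mid-length on its axis; its x runs along the axis (it may be rolled about x). It starts level in the saddle, centred along it within 6 mm, overhanging about 50 mm at either end
- saddle: yellow stock saddle, bolted down: one V-block (90 degree groove along x), 90 mm long and 70 mm wide, on a foot 90 x 100 mm, 10 mm thick. Origin under its middle, on the bench. A tube lying in it has its axis 75 mm above the bench; the cheeks reach up to that height, so fingers have no room beside the tube's middle, only at its overhanging ends
- rest: blue two-post rest, bolted down: foot 130 x 90 mm, 8 mm thick; two upright V-notched plates, each 10 mm thick along x and 60 mm wide, centred 40 mm either side of the middle (70 mm clear between). Notches 90 degrees, 44 mm wide at the top, plate tops 70 mm above the bench. Origin under its middle, on the bench. A tube in it can be gripped outside the posts or between them
- rest_seat (a point): point on the axis of a tube lying in the rest, midway between its posts, 75 mm above the bench; x runs along the notches, z up
- fixture: tacking fixture, bolted down: dark plate 222 x 100 mm, 10 mm thick; two bare-aluminium V-blocks (90 degree grooves along x), each 35 mm long, 70 mm wide, 55 mm high over the bench, centred 69.5 mm either side of the middle (104 mm clear between); beyond them red end stops, 206 mm apart inside, 65 mm high. Origin under its middle, on the bench. Fingers have room only between the blocks
- fixture_seat (a point): the goal place: point on the axis of a tube lying in the fixture's two V-blocks, midway between them, 55 mm above the bench; x runs along the grooves, z up. A tube centred here has 8 mm to spare at each end stop
- wire_brush: bystander, to be left alone: brass cup brush, 76 mm across, 32 mm high; origin under the middle of its underside
- square_tube: bystander, to be left alone: dark square steel tube, 150 x 40 x 40 mm, lying; origin under the middle of its underside
- tip_box: bystander, to be left alone: small clear plastic box with a white lid, 82 x 57 x 26 mm; origin under the middle of its underside
- calipers: bystander, to be left alone: steel calipers lying flat, 160 mm long, 12 mm high; origin under the middle of its beam
- square: bystander, to be left alone: engineer's square lying flat, 175 mm blade, wooden stock, 16 mm high; origin under the middle of its wooden stock
- hammer: bystander, to be left alone: hammer lying flat; origin under the middle of its length

How it is judged:
By the outcome, as a careful person would: the job done as asked, in the order asked, and still so for the second after the job is handed in, with the robot touching nothing.
It also fails if it takes over 48 s, if anything falls off the work surface, if the arm or the gripper's body presses on something with over 40 N, if the wrist force passes 120 N, or if a joint passes its speed limit or range.

## Working session

There is one attempt and no reset: what is moved stays moved. The work goes in short steps, Python scripts to look and compute and a tool call to move; the robot and the scene stay as the last step left them, time stands still between calls to the robot, and variables do not carry over. Pictures are saved under pics/ and viewed, at most 10 in all, crops included, and the job is handed in when it is done.

Besides the shell and the picture viewer there is one more tool, called after "Request:" by a JSON object that holds its "method" and its "body", one argument or row to a line. drive_tool: Moves the arm, as the interface text tells. Its arguments: {"type":"object","properties":{"increments":{"type":"array"},"squeeze":{"type":"number"}},"required":["increments"]}

```bash
mkdir -p pics; python3 - <<'E'
from plant import r,capture,camera_model,job
import cv2
for n in("top","side"):
    cv2.imwrite(f"pics/{n}0.png",capture(n)[:,:,::-1]); print(n,camera_model(n))
print(r.get_state())
E
```

```text
top {'camera_matrix': array([[469.54382303,   0.        , 256.00373408],
       [  0.        , 469.54382303, 189.53678293],
       [  0.        ,   0.        ,   1.        ]]), 'k1': 0.007669015346866631, 'rvec': array([ 2.16814436, -2.15158638,  0.1654309 ]), 'tvec': array([-0.01835671,  0.58021691,  1.71836405])}
side {'camera_matrix': array([[354.07741539,   0.        , 254.82613443],
       [  0.        , 354.07741539, 192.4985554 ],
       [  0.        ,   0.        ,   1.        ]]), 'k1': -0.06222725842151088, 'rvec': array([ 0.36415644, -2.83287242,  1.11098019]), 'tvec': array([0.57422867, 0.17710063, 1.15240626])}
{'time_s': 0.1, 'joints': array([-5.69466746e+01,  2.05866445e+01,  6.39644685e-01, -1.51647121e-02,
       -7.01358295e+01, -1.65080256e+01]), 'qd': array([ 0.05760569, -0.08273183,  0.19768873,  0.02827482,  0.11628684,
        0.07001889]), 'joint_torque': array([-9.53773269e-04, -5.84161949e+01,  2.93753189e+01,  7.01559618e+00,
        1.01743321e-02, -4.92200115e-05]), 'tcp_pos': array([ 0.19208141, -0.64666611,  0.23673693]), 'eef_rot': array([ 1.79916534e+02, -9.86873003e-03, -1.63459856e+02]), 'contact_force': array([ 0.16889134,  0.23230789, -0.17701956]), 'moment': array([-0.00272323,  0.04666328, -0.00692712]), 'gripper_force': 0.0, 'gripper_width': 0.08761156764584406}
```

View pics/top0.png

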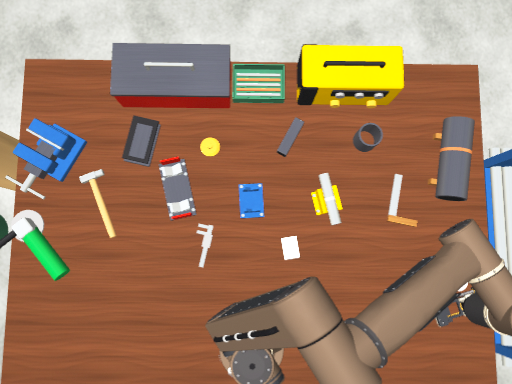

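View pics/side0.png

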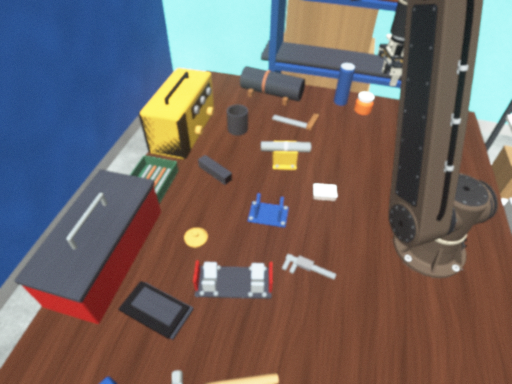

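```bash
cat > h.py <<'E'
import numpy as np,cv2
from plant import r,capture,camera_model,job
def ray(n,uv,z):
    """pixels -> world points on plane z"""
    m=camera_model(n);K=m["camera_matrix"];R=cv2.Rodrigues(m["rvec"])[0];t=np.ravel(m["tvec"])
    d=np.array([m["k1"],0,0,0,0.])
    uv=np.array(uv,float).reshape(-1,1,2)
    p=cv2.undistortPoints(uv,K,d).reshape(-1,2)
    D=np.c_[p,np.ones(len(p))]@R; C=-R.T@t
    return C+D*((z-C[2])/D[:,2])[:,None]
def big(mask,box):
    x0,y0,x1,y1=box; m=np.zeros(mask.shape,np.uint8); m[y0:y1,x0:x1]=mask[y0:y1,x0:x1]
    c=max(cv2.findContours(m,cv2.RETR_EXTERNAL,cv2.CHAIN_APPROX_NONE)[0],key=cv2.contourArea)
    return c.reshape(-1,2)
def rect(n,c,z):
    P=ray(n,c,z)[:,:2].astype(np.float32)*1000
    b=cv2.boxPoints(cv2.minAreaRect(P)); e=[b[1]-b[0],b[2]-b[1]]
    l=max(e,key=np.linalg.norm); return b.mean(0),sorted(np.linalg.norm(v) for v in e),np.degrees(np.arctan2(l[1],l[0]))
E
python3 - <<'E'
from h import *
im=capture("top")
hsv=cv2.cvtColor(im,cv2.COLOR_RGB2HSV);H,S,V=cv2.split(hsv)
t=big(((S<60)&(V>110)).astype(np.uint8),(305,165,350,232)); print("tube",rect("top",t,.075))
b=big(((H>95)&(H<130)&(S>120)).astype(np.uint8),(230,175,272,225)); print("rest",rect("top",b,.008))
y=big(((H>22)&(H<35)&(S>150)).astype(np.uint8),(305,165,350,232)); print("sad",rect("top",y,.02))
f=big(((S<110)).astype(np.uint8),(150,150,200,225)); print("fix",rect("top",f,.01))
red=((H<6)|(H>174))&(S>190)&(V>110)
for bx in((150,150,195,170),(165,208,200,225)):
    c=big(red.astype(np.uint8),bx);print("stop",rect("top",c,.065),cv2.minAreaRect(c)[0])
crop=cv2.resize(im[148:236,150:350],None,fx=4,fy=4,interpolation=cv2.INTER_CUBIC)
cv2.imwrite("pics/crop.png",crop[:,:,::-1])
E
```

```text
tube (array([ 545.7347, -282.4699], dtype=float32), [np.float32(39.117374), np.float32(192.363)], np.float32(13.719237))
rest (array([543.6535   ,   4.5504913], dtype=float32), [np.float32(88.716225), np.float32(128.66362)], np.float32(3.740299))
sad (array([ 539.8121 , -251.71506], dtype=float32), [np.float32(43.37429), np.float32(94.75178)], np.float32(13.476634))
fix (array([583.5453 , 285.92374], dtype=float32), [np.float32(103.05562), np.float32(221.8208)], np.float32(13.513032))
stop (array([683.9894 , 308.13367], dtype=float32), [np.float32(18.889801), np.float32(70.670616)], np.float32(-76.576866)) (169.41766357421875, 160.12942504882812)
stop (array([478.31195, 259.1524 ], dtype=float32), [np.float32(10.350187), np.float32(66.812416)], np.float32(-76.9232)) (181.14117431640625, 215.63526916503906)
```

View pics/crop.png

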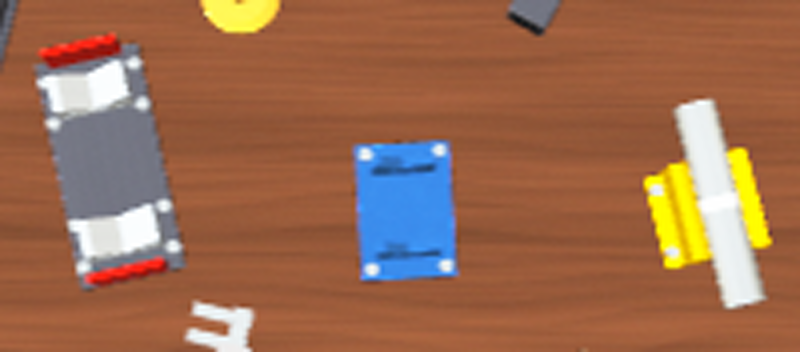

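```bash
cat >> h.py <<'E'
def go(x,y,z,yaw):
    """scaled shift (tool axes now) and turn to reach TCP x,y,z (mm), yaw deg"""
    s=r.get_state();w=np.radians(s["eef_rot"][2]);d=np.array([x,y,z])-s["tcp_pos"]*1000
    c,n=np.cos(w),np.sin(w); R=np.array([[c,n,0],[n,-c,0],[0,0,-1]])
    t=(yaw-s["eef_rot"][2]+90)%180-90
    print("shift",np.round(R.T@d/120 if 0 else R@d/120,4),"turn",round(-t/360,4),"now",np.round(s["tcp_pos"]*1000,1),np.round(s["eef_rot"],2),"w",round(s["gripper_width"]*1000,1),"F",np.round(s["contact_force"],1),"t",round(s["time_s"],2))
E
python3 -c "
from h import *
go(545.7-60*.9716,-282.5-60*.2368,150,13.7)"
```

```text
shift [-3.1895  2.0955  0.7236] turn 0.0079 now [ 192.1 -646.7  236.8] [ 1.7993e+02 -1.0000e-02 -1.6346e+02] w 87.7 F [ 0.1  0.9 -0.2] t 0.15
```

Request:
{"method": "drive_tool", "body": {
  "increments": [
    [[1, -0.8, 0.524, 0, 0], [1, -0.8, 0.524, 0, 0], [1, -0.8, 0.524, 0, 0]]
  ],
  "squeeze": 60
}}

```text
time_s: 0.52
tcp_pos: [0.2683, -0.5572, 0.2379]
eef_rot: [-180.0, 0.0, -163.3]
contact_force: [-0.2, -0.3, -0.6]
gripper_width: 0.0878
gripper_force: 0.0
```

Request:
{"method": "drive_tool", "body": {
  "increments": [
    [[1, -0.8, 0.524, 0, 0], [1, -0.8, 0.524, 0, 0], [1, -0.8, 0.524, 0, 0]]
  ]
}}

```text
time_s: 0.9
tcp_pos: [0.3421, -0.4701, 0.2378]
eef_rot: [-180.0, 0.0, -163.3]
contact_force: [0.1, -0.2, 0.9]
gripper_width: 0.0879
gripper_force: 0.0
```

Request:
{"method": "drive_tool", "body": {
  "increments": [
    [[1, -0.8, 0.524, 0, 0], [1, -0.8, 0.524, 0, 0], [1, -0.8, 0.524, 0, 0]]
  ]
}}

```text
time_s: 1.27
tcp_pos: [0.4161, -0.3829, 0.2375]
eef_rot: [180.0, 0.0, -163.3]
contact_force: [-0.7, -0.8, 0.3]
gripper_width: 0.0875
gripper_force: 0.0
```

Request:
{"method": "drive_tool", "body": {
  "increments": [
    [[1, -0.79, 0.524, 0.6, 0.008], [1, -0.79, 0.524, 0.6, 0.008], [1, -0.79, 0.524, 0.6, 0.008], [1, -0.79, 0.524, 0.6, 0.008]]
  ]
}}

```text
time_s: 1.78
tcp_pos: [0.4873, -0.2976, 0.1652]
eef_rot: [180.0, -0.1, -166.3]
contact_force: [-0.1, -0.5, 0.7]
gripper_width: 0.0876
gripper_force: 0.0
```

```bash
python3 -c "
from h import *
go(545.7-60*.9716,-282.5-60*.2368,67,13.7)
cv2.imwrite('pics/top1.png',cv2.resize(capture('top')[130:280,230:430],None,fx=4,fy=4)[:,:,::-1])
cv2.imwrite('pics/side1.png',cv2.resize(capture('side')[90:240,200:400],None,fx=4,fy=4)[:,:,::-1])"
```

```text
shift [-0.0027  0.0066  0.8181] turn -0.0 now [ 487.3 -297.6  165.2] [ 1.7998e+02 -7.0000e-02 -1.6631e+02] w 87.6 F [-0.1 -0.5  0.7] t 1.77
```

View pics/side1.png

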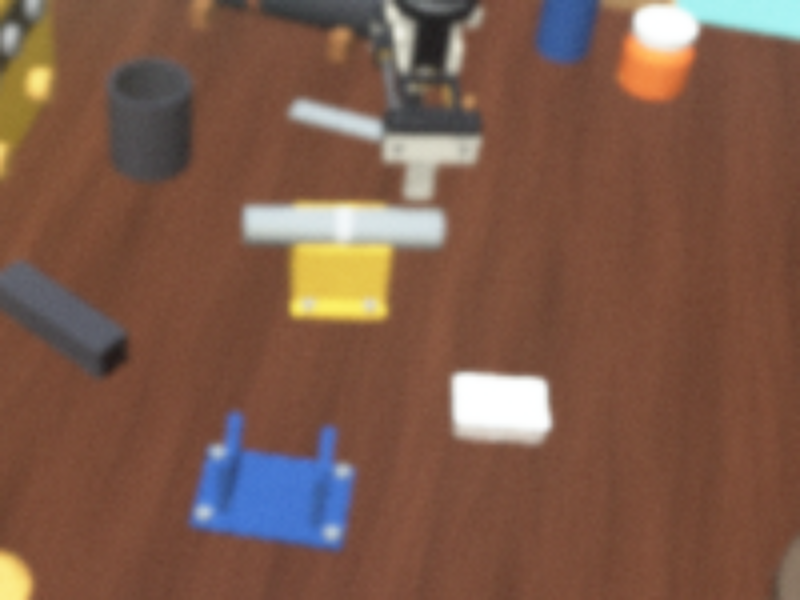

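The side view shows the finger (≈420,180 in the crop) over the tube's near overhang (391–445), clear of the yellow saddle, so I lower and grip.

Request:
{"method": "drive_tool", "body": {
  "increments": [
    [[1, 0, 0.007, 0.4, 0], [1, 0, 0.007, 0.82, 0], [1, 0, 0.007, 0.82, 0], [1, 0, 0.007, 0.82, 0]]
  ]
}}

```text
time_s: 2.38
tcp_pos: [0.4883, -0.2973, 0.0693]
eef_rot: [-179.9, 0.1, -166.4]
contact_force: [0.3, -1.2, -0.3]
gripper_width: 0.0876
gripper_force: 0.0
```

Request:
{"method": "drive_tool", "body": {
  "increments": [
    [[-1, 0, 0, 0, 0], [-1, 0, 0, 0, 0], [-1, 0, 0, 0, 0], [-1, 0, 0, 0, 0], [-1, 0, 0, 0, 0]]
  ],
  "squeeze": 60
}}

```text
time_s: 3.0
tcp_pos: [0.4874, -0.296, 0.0672]
eef_rot: [-180.0, -0.0, -166.3]
contact_force: [0.4, 0.3, 0.9]
gripper_width: 0.043
gripper_force: 0.0
```

Request:
{"method": "drive_tool", "body": {
  "increments": [
    [[-1, 0, 0, 0, 0], [-1, 0, 0, 0, 0]]
  ],
  "squeeze": 60
}}

```text
time_s: 3.25
tcp_pos: [0.4874, -0.2965, 0.0673]
eef_rot: [-180.0, -0.0, -166.3]
contact_force: [-0.7, -3.8, 1.0]
gripper_width: 0.037
gripper_force: 60.0
```

Request:
{"method": "drive_tool", "body": {
  "increments": [
    [[-1, 0, 0, -0.05, 0], [-1, 0, 0, -0.2, 0], [-1, 0, 0, -0.5, 0], [-1, 0, 0, -0.8, 0], [-1, 0, 0, -0.8, 0]]
  ]
}}

```text
time_s: 3.88
tcp_pos: [0.4889, -0.2963, 0.1662]
eef_rot: [-179.9, 0.3, -166.3]
contact_force: [0.6, -0.2, -3.0]
gripper_width: 0.0369
gripper_force: 60.0
```

```bash
python3 -c "
from h import *
im=capture('side');print(r.get_state()['moment'])
cv2.imwrite('pics/side2.png',cv2.resize(im[90:240,200:400],None,fx=4,fy=4)[:,:,::-1])
y=np.radians(3.74)
go(543.7-60*np.cos(y),4.5-60*np.sin(y),180,3.74)"
```

```text
[ 0.02009497  0.16021633 -0.06471209]
shift [-0.5515  2.4079 -0.1307] turn 0.0276 now [ 487.8 -295.8  164.3] [-1.7997e+02  1.3000e-01 -1.6634e+02] w 36.7 F [-0.1 -0.2 -2.4] t 3.92
```

View pics/side2.png

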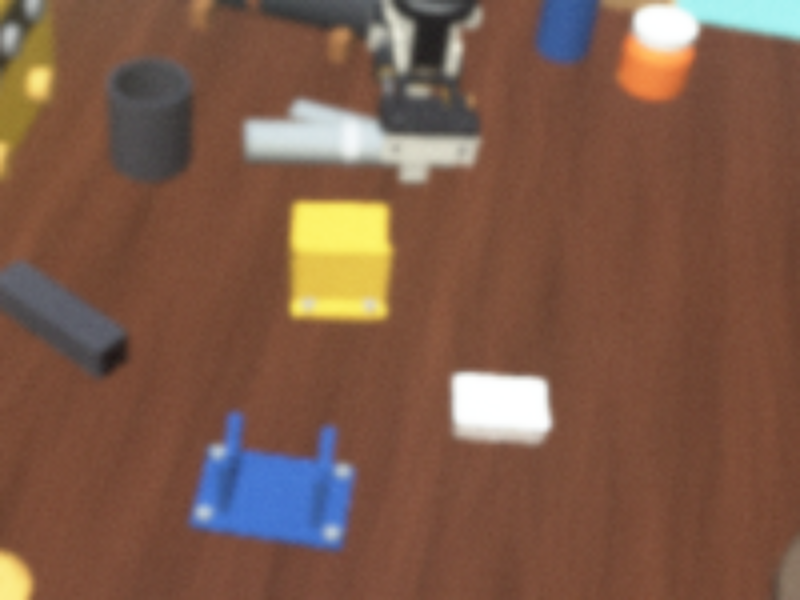

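The tube hangs level from its near end (240–385,140) and is clear of the saddle. Next I carry it to the rest.

Request:
{"method": "drive_tool", "body": {
  "increments": [
    [[-1, -0.07, 0.3, -0.13, 0], [-1, -0.13, 0.56, -0.13, 0], [-1, -0.184, 0.803, -0.13, 0]]
  ]
}}

```text
time_s: 4.3
tcp_pos: [0.485, -0.1959, 0.1775]
eef_rot: [179.9, -0.1, -166.4]
contact_force: [0.1, 0.4, -1.4]
gripper_width: 0.0367
gripper_force: 60.0
```

Request:
{"method": "drive_tool", "body": {
  "increments": [
    [[-1, -0.07, 0.3, 0, 0], [-1, -0.13, 0.56, 0, 0], [-1, -0.184, 0.803, 0, 0]]
  ]
}}

```text
time_s: 4.68
tcp_pos: [0.4835, -0.0971, 0.1774]
eef_rot: [180.0, -0.1, -166.3]
contact_force: [0.5, -0.0, -1.3]
gripper_width: 0.037
gripper_force: 60.0
```

Request:
{"method": "drive_tool", "body": {
  "increments": [
    [[-1, -0.07, 0.3, 0, 0.01], [-1, -0.13, 0.56, 0, 0.02], [-1, -0.184, 0.803, 0, 0.0276], [-1, -0.184, 0.803, 0, 0.0276], [-1, -0.184, 0.803, 0, 0.0276]]
  ]
}}

```text
time_s: 5.3
tcp_pos: [0.4827, 0.0003, 0.1779]
eef_rot: [-180.0, -0.1, -176.2]
contact_force: [0.4, -0.2, -1.4]
gripper_width: 0.0368
gripper_force: 60.0
```

```bash
python3 -c "
from h import *
y=np.radians(3.74)
go(543.7-60*np.cos(y),4.5-60*np.sin(y),67,3.74)
im=capture('top')
H,S,V=cv2.split(cv2.cvtColor(im,cv2.COLOR_RGB2HSV))
print(r.get_state()['moment'])
c=big(((S<60)&(V>110)).astype(np.uint8),(225,150,280,235));print(rect('top',c,.188))
i2=capture('side')
a=cv2.resize(im[140:260,180:330],(600,480));b=cv2.resize(i2[100:260,170:370],(600,480))
cv2.imwrite('pics/c3.png',cv2.resize(np.hstack([a,b]),(800,320))[:,:,::-1])"
```

```text
shift [-0.0099  0.0016  0.924 ] turn 0.0001 now [4.827e+02 3.000e-01 1.779e+02] [-1.7998e+02 -1.1000e-01 -1.7622e+02] w 36.8 F [ 0.4 -0.2 -1.4] t 5.3
[-0.01887417  0.15209448  0.02659837]
(array([615.6678  ,   9.690622], dtype=float32), [np.float32(34.442165), np.float32(45.325798)], np.float32(0.54731673))
```

View pics/c3.png

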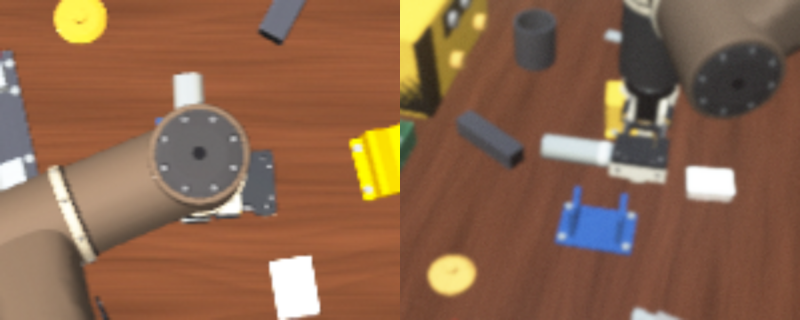

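Top view: the tube's far end is where expected (x≈638 mm). The side view shows it level above the rest posts. I lower it slowly.

Request:
{"method": "drive_tool", "body": {
  "increments": [
    [[-1, -0.01, 0.002, 0.3, 0], [-1, -0.01, 0.002, 0.6, 0], [-1, -0.01, 0.002, 0.8, 0], [-1, -0.01, 0.002, 0.84, 0], [-1, -0.01, 0.002, 0.84, 0]]
  ]
}}

```text
time_s: 6.02
tcp_pos: [0.4848, 0.0004, 0.0782]
eef_rot: [-180.0, -0.0, -176.3]
contact_force: [-0.2, 0.0, -1.5]
gripper_width: 0.0367
gripper_force: 60.0
```

Request:
{"method": "drive_tool", "body": {
  "increments": [
    [[-1, 0, 0, 0.02, 0], [-1, 0, 0, 0.035, 0], [-1, 0, 0, 0.05, 0], [-1, 0, 0, 0.06, 0], [-1, 0, 0, 0.06, 0]]
  ]
}}

```text
time_s: 6.65
tcp_pos: [0.4845, 0.0008, 0.0707]
eef_rot: [-180.0, -0.0, -176.3]
contact_force: [0.3, 0.2, -1.1]
gripper_width: 0.0368
gripper_force: 60.0
```

```bash
python3 -c "
from h import *
go(0,0,0,0);print(r.get_state()['moment'])
cv2.imwrite('pics/s4.png',cv2.resize(capture('side')[140:240,210:330],(720,600),interpolation=2)[:,:,::-1])"
```

```text
shift [4.0295 0.2565 0.5892] turn 0.0104 now [484.5   0.8  70.7] [-1.8000e+02 -1.0000e-02 -1.7626e+02] w 36.8 F [ 0.3  0.2 -1.1] t 6.65
[0.01735088 0.08362978 0.00494389]
```

View pics/s4.png

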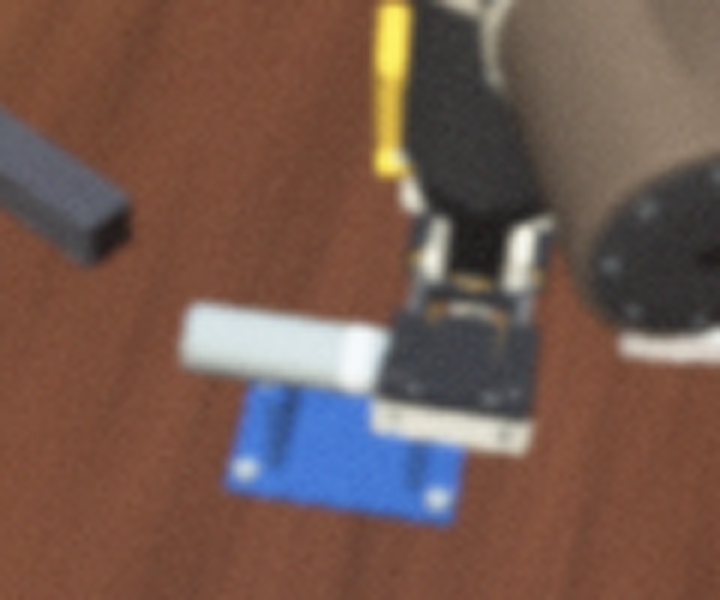

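The tube (180–390,340) is in the notches or just above them, centred over the posts. I lower it in millimetre steps and watch the force.

Request:
{"method": "drive_tool", "body": {
  "increments": [
    [[-1, 0, 0, 0.005, 0], [-1, 0, 0, 0.01, 0], [-1, 0, 0, 0.01, 0]]
  ]
}}

```text
time_s: 7.08
tcp_pos: [0.4845, 0.0008, 0.0695]
eef_rot: [-180.0, -0.0, -176.3]
contact_force: [0.2, 0.7, -1.7]
gripper_width: 0.0367
gripper_force: 60.0
```

Request:
{"method": "drive_tool", "body": {
  "increments": [
    [[-1, 0, 0, 0.005, 0], [-1, 0, 0, 0.01, 0], [-1, 0, 0, 0.01, 0]]
  ]
}}

```text
time_s: 7.45
tcp_pos: [0.4845, 0.0008, 0.0683]
eef_rot: [-180.0, -0.0, -176.3]
contact_force: [1.0, -0.5, -1.6]
gripper_width: 0.0366
gripper_force: 60.0
```

Request:
{"method": "drive_tool", "body": {
  "increments": [
    [[-1, 0, 0, 0.004, 0], [-1, 0, 0, 0.008, 0], [-1, 0, 0, 0.008, 0]]
  ]
}}

```text
time_s: 7.82
tcp_pos: [0.4846, 0.0008, 0.0674]
eef_rot: [180.0, 0.0, -176.3]
contact_force: [-0.5, -0.1, -0.7]
gripper_width: 0.0368
gripper_force: 60.0
```

```bash
python3 -c "
from h import *
go(0,0,0,0);print(r.get_state()['moment'])"
```

```text
shift [4.0304 0.2563 0.5619] turn 0.0104 now [484.6   0.8  67.4] [ 1.8000e+02  1.0000e-02 -1.7626e+02] w 36.8 F [-0.5 -0.1 -0.7] t 7.83
[0.09358007 0.14215398 0.0420566 ]
```

Request:
{"method": "drive_tool", "body": {
  "increments": [
    [[-1, 0, 0, 0.004, 0], [-1, 0, 0, 0.008, 0], [-1, 0, 0, 0.008, 0]]
  ]
}}

```text
time_s: 8.2
tcp_pos: [0.4846, 0.0008, 0.067]
eef_rot: [-180.0, 0.0, -176.3]
contact_force: [-3.5, 0.2, 6.6]
gripper_width: 0.0369
gripper_force: 60.0
```

Request:
{"method": "drive_tool", "body": {
  "increments": [
    [[-1, 0, 0, 0.003, 0], [-1, 0, 0, 0.006, 0], [-1, 0, 0, 0.006, 0]]
  ]
}}

```text
time_s: 8.57
tcp_pos: [0.4846, 0.0008, 0.0668]
eef_rot: [-180.0, 0.0, -176.2]
contact_force: [-6.3, 2.1, 12.7]
gripper_width: 0.0367
gripper_force: 60.0
```

```bash
python3 -c "
from h import *
go(0,0,0,0);print(r.get_state()['moment'])"
```

```text
shift [4.0304 0.2577 0.5563] turn 0.0104 now [484.6   0.8  66.8] [-1.8000e+02  3.0000e-02 -1.7624e+02] w 36.7 F [-6.3  2.1 12.7] t 8.57
[ 0.47287767  2.03633517 -0.01588412]
```

The tube is seated, carrying 12 N at the expected height. I release it and rise.

Request:
{"method": "drive_tool", "body": {
  "increments": [
    [[-0.1, 0, 0, -0.006, 0], [0.2, 0, 0, -0.006, 0], [1, 0, 0, -0.006, 0], [1, 0, 0, -0.006, 0], [1, 0, 0, -0.006, 0]]
  ]
}}

```text
time_s: 9.2
tcp_pos: [0.4845, 0.0007, 0.0663]
eef_rot: [-180.0, -0.0, -176.3]
contact_force: [0.2, 0.3, 0.9]
gripper_width: 0.0742
gripper_force: 0.0
```

Request:
{"method": "drive_tool", "body": {
  "increments": [
    [[1, 0, 0, 0, 0], [1, 0, 0, 0, 0], [1, 0, 0, -0.3, 0], [1, 0, 0, -0.7, 0], [1, 0, 0, -0.9, 0]]
  ]
}}

```text
time_s: 9.82
tcp_pos: [0.4855, 0.001, 0.177]
eef_rot: [180.0, 0.2, -176.3]
contact_force: [0.1, -0.1, -1.3]
gripper_width: 0.0875
gripper_force: 0.0
```

```bash
python3 -c "
from h import *
im=capture('side')
S=cv2.cvtColor(im,cv2.COLOR_RGB2HSV)
H,S,V=cv2.split(S)
cv2.imwrite('pics/s5.png',cv2.resize(im[140:240,210:330],(720,600),interpolation=2)[:,:,::-1])
y=np.radians(3.74)
go(543.7,4.5,165,3.74)"
```

```text
shift [-0.4766 -0.0037  0.1195] turn 0.0001 now [486.6   1.2 179.3] [ 179.95    0.36 -176.22] w 87.5 F [2.3 0.4 2.8] t 9.88
```

View pics/s5.png

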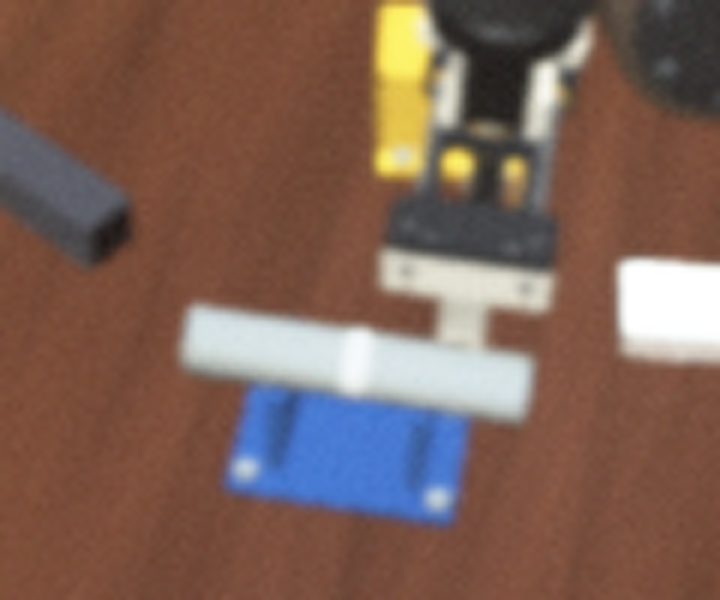

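The tube lies level in both rest notches, with ends at (183,340) and (532,385) and the band at 357. I measure its centre and then regrip at the middle.

```bash
python3 -c "
from h import *
p=ray('side',[[240.4,196.7],[298.9,204.2],[210+357/6,140+361/6]],.078)*1000;print(p,p[:2].mean(0),np.linalg.norm(p[0]-p[1]))"
```

```text
[[639.28475166  17.30494293  78.        ]
 [444.22007208  -0.80953591  78.        ]
 [541.80314025   7.07520786  78.        ]] [541.75241187   8.24770351  78.        ] 195.90396516052016
```

Request:
{"method": "drive_tool", "body": {
  "increments": [
    [[1, -0.2, -0.003, 0.1, 0], [1, -0.48, -0.003, 0.12, 0], [1, -0.48, -0.003, 0.12, 0]]
  ]
}}

```text
time_s: 10.25
tcp_pos: [0.5435, 0.0042, 0.1592]
eef_rot: [-180.0, -0.0, -176.3]
contact_force: [-0.5, 0.1, 0.1]
gripper_width: 0.0876
gripper_force: 0.0
```

```bash
python3 -c "
from h import *
go(543.7,4.5,67,3.74)
im=capture('side')
cv2.imwrite('pics/s6.png',cv2.resize(im[140:240,210:330],(720,600),interpolation=2)[:,:,::-1])"
```

```text
shift [-0.0021  0.002   0.7679] turn -0.0001 now [543.5   4.2 159.2] [-1.7997e+02 -4.0000e-02 -1.7629e+02] w 87.6 F [-0.5  0.1  0.1] t 10.25
```

Request:
{"method": "drive_tool", "body": {
  "increments": [
    [[1, 0, 0, 0.3, 0], [1, 0, 0, 0.6, 0], [1, 0, 0, 0.768, 0], [1, 0, 0, 0.768, 0], [1, 0, 0, 0.768, 0]]
  ]
}}

```text
time_s: 10.92
tcp_pos: [0.5424, 0.0043, 0.0688]
eef_rot: [180.0, 0.1, -176.2]
contact_force: [-0.6, -0.2, 0.4]
gripper_width: 0.0878
gripper_force: 0.0
```

Request:
{"method": "drive_tool", "body": {
  "increments": [
    [[-1, 0, 0, 0, 0], [-1, 0, 0, 0, 0], [-1, 0, 0, 0, 0], [-1, 0, 0, 0, 0], [-1, 0, 0, 0, 0]]
  ],
  "squeeze": 50
}}

```text
time_s: 11.55
tcp_pos: [0.5421, 0.0042, 0.0679]
eef_rot: [180.0, -0.0, -176.3]
contact_force: [-0.0, 0.5, -0.4]
gripper_width: 0.0431
gripper_force: 0.0
```

Request:
{"method": "drive_tool", "body": {
  "increments": [
    [[-1, 0, 0, 0, 0], [-1, 0, 0, 0, 0], [-1, 0, 0, 0, 0]]
  ]
}}

```text
time_s: 11.92
tcp_pos: [0.5421, 0.0044, 0.0679]
eef_rot: [180.0, 0.0, -176.3]
contact_force: [-2.0, 4.3, 1.1]
gripper_width: 0.0371
gripper_force: 50.0
```

Request:
{"method": "drive_tool", "body": {
  "increments": [
    [[-1, 0, 0, -0.05, 0], [-1, 0, 0, -0.2, 0], [-1, 0, 0, -0.5, 0], [-1, 0, 0, -0.8, 0], [-1, 0, 0, -0.8, 0]]
  ]
}}

```text
time_s: 12.55
tcp_pos: [0.5437, 0.0042, 0.1671]
eef_rot: [180.0, 0.3, -176.3]
contact_force: [-0.5, 1.2, -3.0]
gripper_width: 0.0367
gripper_force: 50.0
```

```bash
python3 -c "
from h import *
go(583.5,285.9,160,13.5)
print(r.get_state()['moment'])"
```

```text
shift [-0.484   2.3209  0.0588] turn -0.0271 now [543.7   4.2 167.1] [ 179.96    0.31 -176.26] w 36.7 F [-0.5  1.2 -3. ] t 12.55
[0.03187107 0.03276978 0.024642  ]
```

Request:
{"method": "drive_tool", "body": {
  "increments": [
    [[-1, -0.06, 0.3, 0, 0], [-1, -0.11, 0.55, 0, 0], [-1, -0.161, 0.774, 0, 0]]
  ]
}}

```text
time_s: 12.92
tcp_pos: [0.5548, 0.0986, 0.163]
eef_rot: [-180.0, -0.1, -176.3]
contact_force: [0.7, -0.3, -2.1]
gripper_width: 0.037
gripper_force: 50.0
```

Request:
{"method": "drive_tool", "body": {
  "increments": [
    [[-1, -0.06, 0.3, 0, 0], [-1, -0.11, 0.55, 0, 0], [-1, -0.161, 0.774, 0, 0]]
  ]
}}

```text
time_s: 13.3
tcp_pos: [0.5682, 0.1928, 0.163]
eef_rot: [-180.0, -0.1, -176.3]
contact_force: [-0.4, -0.0, -1.9]
gripper_width: 0.0373
gripper_force: 50.0
```

Request:
{"method": "drive_tool", "body": {
  "increments": [
    [[-1, -0.06, 0.3, 0, -0.01], [-1, -0.11, 0.55, 0, -0.02], [-1, -0.161, 0.774, 0, -0.027], [-1, -0.161, 0.774, 0, -0.027], [-1, -0.161, 0.774, 0, -0.027]]
  ]
}}

```text
time_s: 13.92
tcp_pos: [0.5816, 0.2859, 0.1635]
eef_rot: [-180.0, -0.0, -166.5]
contact_force: [-0.2, -0.6, -1.3]
gripper_width: 0.0368
gripper_force: 50.0
```

```bash
python3 -c "
from h import *
go(583.5,285.9,47,13.5)
a=cv2.resize(capture('top')[130:240,120:240],(480,440));b=cv2.resize(capture('side')[200:320,165:295],(477,440))
cv2.imwrite('pics/c7.png',cv2.resize(np.hstack([a,b]),(800,368))[:,:,::-1])"
```

```text
shift [-0.0154 -0.0041  0.9709] turn -0.0001 now [581.6 285.9 163.5] [-1.7998e+02 -5.0000e-02 -1.6654e+02] w 36.8 F [-0.2 -0.6 -1.3] t 13.93
```

View pics/c7.png

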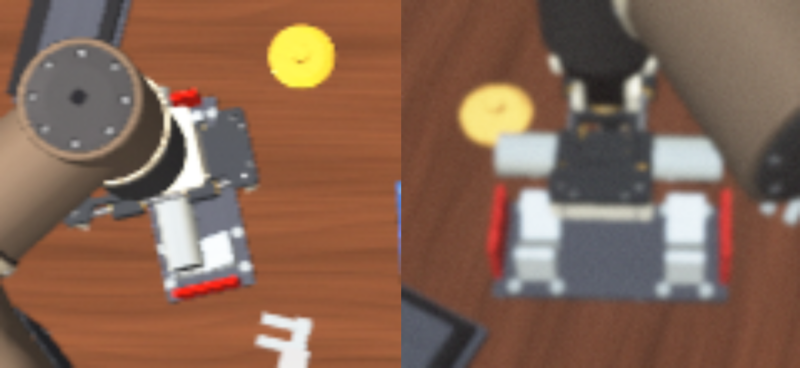

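The tube is level and centred over the fixture. In the side view the ends (495 and 722) lie inside the red stops (495 and 730), which sit lower. I lower it.

Request:
{"method": "drive_tool", "body": {
  "increments": [
    [[-1, -0.008, 0.006, 0.3, 0], [-1, -0.008, 0.006, 0.6, 0], [-1, -0.008, 0.006, 0.8, 0], [-1, -0.008, 0.006, 0.86, 0], [-1, -0.008, 0.006, 0.86, 0]]
  ]
}}

```text
time_s: 14.65
tcp_pos: [0.5828, 0.2866, 0.061]
eef_rot: [-180.0, 0.0, -166.6]
contact_force: [-0.7, -0.8, -0.8]
gripper_width: 0.0368
gripper_force: 50.0
```

Request:
{"method": "drive_tool", "body": {
  "increments": [
    [[-1, 0, 0, 0.015, 0], [-1, 0, 0, 0.03, 0], [-1, 0, 0, 0.045, 0], [-1, 0, 0, 0.06, 0], [-1, 0, 0, 0.06, 0]]
  ]
}}

```text
time_s: 15.28
tcp_pos: [0.5825, 0.2868, 0.0533]
eef_rot: [-180.0, -0.0, -166.6]
contact_force: [-0.0, -0.3, -1.6]
gripper_width: 0.0366
gripper_force: 50.0
```

```bash
python3 -c "
from h import *
go(582.5,284.7,47,13.5);print(r.get_state()['moment'])"
```

```text
shift [ 0.0038 -0.0174  0.0525] turn -0.0001 now [582.5 286.8  53.3] [-1.7999e+02 -2.0000e-02 -1.6655e+02] w 36.6 F [-0.  -0.3 -1.6] t 15.28
[-0.04081325 -0.01287101 -0.03225804]
```

Request:
{"method": "drive_tool", "body": {
  "increments": [
    [[-1, 0, -0.015, 0, 0], [-1, 0, -0.015, 0.01, 0], [-1, 0, -0.015, 0.02, 0], [-1, 0, -0.015, 0.02, 0]]
  ]
}}

```text
time_s: 15.78
tcp_pos: [0.5829, 0.2851, 0.0509]
eef_rot: [-180.0, -0.0, -166.6]
contact_force: [0.2, -0.3, -1.3]
gripper_width: 0.0369
gripper_force: 50.0
```

Request:
{"method": "drive_tool", "body": {
  "increments": [
    [[-1, 0, 0, 0.005, 0], [-1, 0, 0, 0.01, 0], [-1, 0, 0, 0.01, 0]]
  ]
}}

```text
time_s: 16.15
tcp_pos: [0.5829, 0.2851, 0.0498]
eef_rot: [-180.0, -0.0, -166.6]
contact_force: [-0.6, 0.7, -1.3]
gripper_width: 0.0369
gripper_force: 50.0
```

Request:
{"method": "drive_tool", "body": {
  "increments": [
    [[-1, 0, 0, 0.004, 0], [-1, 0, 0, 0.008, 0], [-1, 0, 0, 0.008, 0]]
  ]
}}

```text
time_s: 16.52
tcp_pos: [0.583, 0.2851, 0.0489]
eef_rot: [-180.0, -0.0, -166.5]
contact_force: [0.1, 0.7, -2.2]
gripper_width: 0.0372
gripper_force: 50.0
```

Request:
{"method": "drive_tool", "body": {
  "increments": [
    [[-1, 0, 0, 0.004, 0], [-1, 0, 0, 0.007, 0], [-1, 0, 0, 0.007, 0]]
  ]
}}

```text
time_s: 16.9
tcp_pos: [0.5831, 0.2854, 0.0484]
eef_rot: [180.0, 0.0, -166.5]
contact_force: [-1.7, 0.2, 2.2]
gripper_width: 0.0368
gripper_force: 50.0
```

Request:
{"method": "drive_tool", "body": {
  "increments": [
    [[-1, 0, 0, 0.004, 0], [-1, 0, 0, 0.005, 0], [-1, 0, 0, 0.005, 0]]
  ]
}}

```text
time_s: 17.27
tcp_pos: [0.5832, 0.2857, 0.0482]
eef_rot: [180.0, 0.1, -166.5]
contact_force: [-2.1, 2.6, 5.5]
gripper_width: 0.0369
gripper_force: 50.0
```

Request:
{"method": "drive_tool", "body": {
  "increments": [
    [[-1, 0, 0.004, 0, 0], [-1, 0, 0.005, 0.003, 0], [-1, 0, 0.005, 0.004, 0], [-1, 0, 0.005, 0.004, 0]]
  ]
}}

```text
time_s: 17.77
tcp_pos: [0.5832, 0.2861, 0.0479]
eef_rot: [180.0, 0.1, -166.5]
contact_force: [-3.8, 1.2, 7.3]
gripper_width: 0.037
gripper_force: 50.0
```

```bash
python3 -c "
from h import *
go(583.5,285.9,48,13.5);print(r.get_state()['moment'])"
```

```text
shift [-0.0019 -0.0019 -0.0011] turn -0.0001 now [583.2 286.1  47.9] [ 1.7998e+02  6.0000e-02 -1.6652e+02] w 37.0 F [-3.8  1.2  7.3] t 17.77
[0.31933355 0.98097089 0.0254903 ]
```

Request:
{"method": "drive_tool", "body": {
  "increments": [
    [[-1, 0, 0, 0.003, 0], [-1, 0, 0, 0.005, 0], [-1, 0, 0, 0.005, 0]]
  ]
}}

```text
time_s: 18.15
tcp_pos: [0.5833, 0.2861, 0.0479]
eef_rot: [180.0, 0.1, -166.5]
contact_force: [-5.8, 0.5, 11.7]
gripper_width: 0.0371
gripper_force: 50.0
```

Request:
{"method": "drive_tool", "body": {
  "increments": [
    [[-0.15, 0, 0, 0, 0], [0, 0, 0, 0, 0], [0.3, 0, 0, 0, 0], [0.6, 0, 0, 0, 0], [0.8, 0, 0, 0, 0]]
  ]
}}

```text
time_s: 18.77
tcp_pos: [0.5827, 0.2855, 0.046]
eef_rot: [-180.0, -0.0, -166.6]
contact_force: [-0.3, 0.5, -0.4]
gripper_width: 0.0681
gripper_force: 0.0
```

Request:
{"method": "drive_tool", "body": {
  "increments": [
    [[1, 0, 0, 0, 0], [1, 0, 0, -0.1, 0], [1, 0, 0, -0.4, 0], [1, 0, 0, -0.8, 0], [1, 0, 0, -0.9, 0]]
  ]
}}

```text
time_s: 19.4
tcp_pos: [0.5845, 0.2869, 0.1593]
eef_rot: [179.9, 0.4, -166.5]
contact_force: [-0.8, -0.4, 0.0]
gripper_width: 0.0877
gripper_force: 0.0
```

Request:
{"method": "drive_tool", "body": {
  "increments": [
    [[1, 0, -0.4, -0.2, 0], [1, 0, -0.8, -0.2, 0], [1, 0, -1, -0.2, 0], [1, 0, -1, -0.2, 0]]
  ]
}}

```text
time_s: 19.9
tcp_pos: [0.6108, 0.1675, 0.1783]
eef_rot: [-180.0, -0.0, -166.7]
contact_force: [0.2, 0.5, -0.4]
gripper_width: 0.0877
gripper_force: 0.0
```

Request:
{"method": "drive_tool", "body": {
  "increments": [
    [[1, 0, -0.4, 0, 0], [1, 0, -0.8, 0, 0], [1, 0, -1, 0, 0], [1, 0, -1, 0, 0], [1, 0, -1, 0, 0]]
  ]
}}

```text
time_s: 20.52
tcp_pos: [0.6386, 0.0533, 0.1781]
eef_rot: [180.0, -0.0, -166.5]
contact_force: [0.1, -0.3, 1.0]
gripper_width: 0.0879
gripper_force: 0.0
```

```bash
python3 -c "
from h import *
go(583.5,285.9,48,13.5)
im=capture('top');i2=capture('side')
H,S,V=cv2.split(cv2.cvtColor(i2,cv2.COLOR_RGB2HSV))
a=cv2.resize(im[140:240,140:240],(440,440),interpolation=2);b=cv2.resize(i2[240:320,175:295],(660,440),interpolation=2)
cv2.imwrite('pics/c8.png',cv2.resize(np.hstack([a,b]),(800,320))[:,:,::-1])"
```

```text
shift [-0.0054  1.9917  1.0844] turn -0.0001 now [638.6  53.3 178.1] [ 1.7999e+02 -2.0000e-02 -1.6652e+02] w 87.9 F [ 0.1 -0.3  1. ] t 20.52
```

View pics/c8.png

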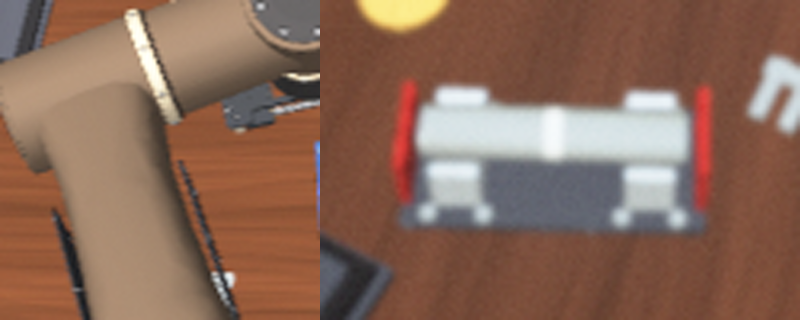

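The tube lies level in both grooves (415–690), with a similar gap to each red stop and the band centred at 553. The arm is clear, so I hand in.

```bash
python3 -c "
from plant import job
print(job.close_job())"
```

```text
the job is handed in; nothing more can be done
None
```

The tube went onto the blue rest, was regripped at its middle and now lies in both V-grooves between the red end stops; the job was handed in at about 20.6 s with the gripper open and clear (no verdict was shown).

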